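# Move side cutters to the other swing hook and fold the emptied hook away

## Task

The side cutters hang on the swung-out hook of one of the two hook stands. Swing the other, folded hook fully out, move the cutters over so that they hang on it in the same way, then fold the emptied hook flat again until its spring catch has clicked and holds it. Be gentle: neither ram a hook into its rubber stop nor press the cutters hard onto a stand, drop nothing, and leave the other things on the bench alone.

Things in the scene. Friction and masses are not known exactly. Their poses are not given: they have to be found in the camera images.
- stand_a: hook stand a (starts swung out with the cutters on it): fixed, base 110 x 170 x 12 mm, grey upright plate 150 mm wide, 8 thick, top at z = 148 mm; origin under the base's centre, x points from the hook side through the plate (front face of plate at x = +16 mm), y to the left along the plate, z up. The arm pivots on an upright axis at x = -4, y = +58 mm. Both look alike
- hook_a (a joint): arm angle in rad: 0 folded flat before the plate (arm along the stand's -y, on its rubber stop), 1.57 swung out (along -x; end stop 1.58); grows clockwise from above. Light friction, stays where left. Folding in, a spring catch resists from 0.045 rad on, the push at the tab rising to 8 or 9 N near 0.02 rad; there it clicks, lets go and snaps home (reads -0.01 to 0). Pulling out takes about as much
- hook_a_tab (a point): the yellow upright round tab at the outer end of arm a: 12 mm diameter, 125 mm from the hinge axis, top 34 mm above the arm's; this point is on its axis 18 mm above the arm's top (z = 168 mm). It sits on a 40 mm leaf spring at the arm's end and gives sideways by many mm under load. Nothing near it stands above z = 154 mm. x axis across the arm, arm runs from the hinge along -y
- hook_a_hinge (a point): on the hinge axis of arm a at the arm's top, z = 150 mm
- hook_a_saddle (a point): middle of arm a's level top face, 45 mm from the hinge axis, z = 150 mm, where the tool hangs; the rigid arm is 12 mm wide, 14 mm high, 95 mm long. Axes as the tab's
- bumper_a: rubber stop of stand a, 14 mm diameter, on the plate's front behind the folded arm, 88 mm from the hinge axis; origin same as the stand's. Must not be loaded above 25 N
- stand_b: hook stand b (starts folded, held by its catch): fixed, base 110 x 170 x 12 mm, grey upright plate 150 mm wide, 8 thick, top at z = 148 mm; origin under the base's centre, x points from the hook side through the plate (front face of plate at x = +16 mm), y to the left along the plate, z up. The arm pivots on an upright axis at x = -4, y = +58 mm. Both look alike
- hook_b (a joint): angle of the other arm, same meaning, hinge and catch as hook_a
- hook_b_tab (a point): the yellow upright round tab at the outer end of arm b: 12 mm diameter, 125 mm from the hinge axis, top 34 mm above the arm's; this point is on its axis 18 mm above the arm's top (z = 168 mm). It sits on a 40 mm leaf spring at the arm's end and gives sideways by many mm under load. Nothing near it stands above z = 154 mm. x axis across the arm, arm runs from the hinge along -y
- hook_b_hinge (a point): on the hinge axis of arm b at the arm's top, z = 150 mm
- hook_b_saddle (a point): middle of arm b's level top face, 45 mm from the hinge axis, z = 150 mm, where the tool hangs; the rigid arm is 12 mm wide, 14 mm high, 95 mm long. Axes as the tab's
- bumper_b: rubber stop of stand b, 14 mm diameter, on the plate's front behind the folded arm, 88 mm from the hinge axis; origin same as the stand's. Must not be loaded above 25 N
- cutters: orange-handled side cutters, about 0.11 kg, 69 x 128 x 14 mm; origin 7 mm off their middle plane, x across the handles, y from the jaws towards the handle ends (points down when hung), z across the thickness. Hang jaws up, the two handles straddling the arm: gap between the handles 36 mm, handles reach 88 mm below the crotch and 32 mm to either side, flat crotch resting on the arm's top
- cutters_crotch (a point): middle of the flat underside of the head between the handles, which rests on the arm
- cutters_grip (a point): in the middle of the metal head, 26 mm beyond the crotch towards the jaws (above it when hung); the head is solid, 26 mm wide (across the arm), 10 mm thick (along the arm) and ends 45 mm beyond the crotch; the handles' shoulders begin beside it 2 mm above the crotch, 18 mm off the middle
- bottle: bystander, leave alone: white bottle with blue cap, 60 mm wide, 138 mm high; origin at its underside
- swabs: bystander, leave alone: clear jar of swabs, 53 mm wide, 81 mm high; origin at its underside
- gauges: bystander, leave alone: five steel step gauges in a beech cradle, 45 x 110 x 38 mm; origin at its underside
- pen: bystander, leave alone: black marker, 136 mm, lying; origin at its underside
- tweez: bystander, leave alone: steel tweezers, 125 mm, lying; origin at its underside
Things that resemble listed ones, but are neither listed nor needed, are in the scene too. What is shaped like the cutters but turquoise is not meant.

How it is judged:
By the outcome, as a careful person would: the job done as asked, in the order asked, and still so for the second after the job is handed in, with the robot touching nothing.
It also fails if it takes over 72 s, if anything falls off the work surface, if the arm or the gripper's body presses on something with over 40 N, if the wrist force passes 120 N, or if a joint passes its speed limit or range.

## Robot

A 6-joint arm with a two-finger parallel gripper is mounted at the origin on a cart in front of the work surface, level with it; the furniture and walls round the work are solid. World frame = base frame: x ahead of the robot, y to its left, z up, the work surface at z = 0. Lengths are in mm, angles in degrees, forces in N, time in s.
With the tool pointing down it reaches from about 300 to 850 mm from the base axis. Payload 4.2 kg.
Tool frame: the origin (TCP) lies on the centre line of the jaws, within the pads' length; the fingertips stand 14 mm ahead of it and the grasp point (between the pads) lies 5 mm behind it (env.finger_overhang is the z of the fingertips in the tool frame, in mm); z points along the fingers, y is the line along which they close (so a half turn about z gives the same grasp; the last joint's range is limited). The gripper opens to 91 mm and grips with 3 to 60 N. Pads are 32 mm wide; open, the fingers measure 118 mm over their backs; the gripper's body (76 mm by 178 mm) begins 60 mm behind the grasp point.
Start: joints at [-75.63, 18.312, 89.639, -0, 72.044, -1.146], TCP at [153.816, -554.06, 227.976] pointing down, gripper open.
Joint ranges: [-177.97, 177.97], [-48.28, 115.42], [12.27, 149.76], [-77.06, 257.06], [2.81, 150.46], [-146.56, 146.56]. Speed limits (degrees/s): [147.25, 147.25, 180, 180, 180, 180].

## Interface

Orientations are given as [roll, pitch, yaw] about the fixed x, y, z axes, in that order (R = Rz(yaw) Ry(pitch) Rx(roll)).
In Python, from workcell import sensors, viewer, env gives the robot as it stands. The module is installed in compiled form; this text tells all that it offers.
- The arm moves only by the tool step_arm, never from a script. Its argument "plan" is one flat list of numbers, 6 for each row, row after row: the shift along the tool's x, y, z in cm, then the turn, a rotation vector about the tool's x, y, z in rad. In form: [x, y, z, wx, wy, wz, x, y, z, wx, wy, wz, ...]. A call has 1 to 5 rows; each row shifts and turns the commanded pose from where the row before left it, along the tool's axes as they then stand; what a row does not reach is not made up. A row lasts 1/12 s, in which the tool goes at most 41.7 mm and 7.16 degrees, less where a joint would pass 70% of its speed; a pose out of reach is approached as far as the arm can. A call is refused whole if a number of a shift passes 4.17 or a number of a turn 0.125, either way. A call with a gripper value outside its range is refused whole. "hand" is the finger opening in cm, from 0 to 9.12, set as the call begins (left out, the last holds). The fingers move at their own pace and stop on an object; "newtons" is the grip in N (left out, the last holds). Time passes only in rows, so rows that do not move let the fingers close. It gives the time, the measured TCP pose, the force, the opening and the grip force at its end, in the units of the state.
- sensors.state(): the state, without advancing time (a new reading comes with each control period).
- viewer.grab_frame(name): name is "scene" or "top"; returns a dict with "img" (384x512x3 uint8, red, green, blue), "fx", "fy", "cx", "cy" (pixels), "k1" (the pictures are not rectified: a ray, as slopes to the right and down, at radius r is drawn at 1 + k1 r^2 times it, then the intrinsics apply), "position" and "attitude" of the camera in the world. Camera axes: x right, y down, z forward; pixel columns grow to the right and rows downward; lengths in mm; the calibration is good to about 2 mm. A picture is of the moment at which its call begins. There is no depth.
- env.job_done(): hands the job in; it is judged then, once.
Trained networks look in a picture, given as the dict that the camera call returned (one of the last four; its "shot" number tells which), for a name from the list of things; names that differ only in an ending like _2 or _b are one class to them, and where a whole thing is asked for, a point or a joint stands for the part that bears it (a point fixed in the world has none). Each returns a list of dicts, best first, with "score" (0 to 1); they miss things now and then, are a little off and sometimes report something else, mostly with a low value. They report only what shows in the picture. A call takes as long as a camera call. They do not tell look-alikes from the thing itself.
- viewer.boxes_of(name, picture): "location" ([column, row] in pixels, amid what is visible of it).
- viewer.pinpoint(name, picture): "location" ([column, row] in pixels: a listed point, or the origin of a listed thing).
The state is a dict: "time_s": time; "qpos": joint angles; "qvel": joint speeds; "effort": joint torques, N m; "ee_pos": TCP position; "ee_rot": TCP orientation; "force": force on the tool from outside, world axes, zero at the start; "torque": the same for the moment, N m; "gripper_width": finger opening in mm; "gripper_force": force on a finger pad.
Only numpy, scipy, OpenCV 4.12 (cv2) and the standard library are available. Lean on these libraries where they do the work, as an engineer would, in place of code of your own. Each camera call takes 0.05 s, during which the arm holds its last target. There are 200 camera calls.

## Working session

There is one attempt and no reset: what is moved stays moved. The work goes in short steps, Python scripts to look and compute and a tool call to move; the robot and the scene stay as the last step left them, time stands still between calls to the robot, and variables do not carry over. Pictures are saved under pics/ and viewed, at most 11 in all, crops included, and the job is handed in when it is done.

Besides the shell and the picture viewer there is one more tool, called after "Emit:" by a JSON object that holds its "op" and its "data", one argument or row to a line. step_arm: Moves the arm, as the interface text tells. Its arguments: {"type":"object","properties":{"plan":{"type":"array","items":{"type":"number"}},"hand":{"type":"number"},"newtons":{"type":"number"}},"required":["plan"]}

```bash
mkdir -p pics; cat > h.py <<'E'
import numpy as np, cv2
from scipy.spatial.transform import Rotation as R
from workcell import sensors, viewer, env
def cam(p):
    a=np.array(p["attitude"],float)
    M=a if a.shape==(3,3) else R.from_euler('xyz',a,degrees=True).as_matrix()
    return np.array(p["position"],float),M
def K(p): return np.array([[p["fx"],0,p["cx"]],[0,p["fy"],p["cy"]],[0,0,1.]]),np.array([p["k1"],0,0,0.])
def ray(p,uv):
    k,d=K(p); s=cv2.undistortPoints(np.array([[uv]],float),k,d)[0,0]
    c,M=cam(p); return c,M@np.array([s[0],s[1],1])
def atz(p,uv,z):
    c,v=ray(p,uv); return c+v*(z-c[2])/v[2]
def proj(p,X):
    c,M=cam(p); k,d=K(p); Y=(np.atleast_2d(X)-c)@M
    return cv2.projectPoints(Y,np.zeros(3),np.zeros(3),k,d)[0][:,0]
def save(p,n): cv2.imwrite('pics/'+n,p["img"][:,:,::-1])
E
python3 - <<'E'
from h import *
for n in ("scene","top"):
    p=viewer.grab_frame(n); save(p,n+'0.png'); print(n,p["position"],p["attitude"],p["fx"],p["k1"])
    for o,z in (("hook_a_tab",168),("hook_a_hinge",150),("hook_a_saddle",150),("stand_a",0),("cutters_crotch",150),("cutters_grip",176)):
        for r in viewer.pinpoint(o,p)[:4]: print(o,np.round(r["location"]),round(r["score"],2),np.round(atz(p,r["location"],z)))
print(sensors.state())
E
```

```text
scene [124.13348021 871.93592524 795.98688053] [-123.3129373    -1.19444028 -152.88556694] 457.56031499278805 -0.16920445252018196
hook_a_tab [253. 255.] 0.48 [451. 219. 168.]
hook_a_hinge [200. 244.] 0.86 [581. 225. 150.]
hook_a_saddle [220. 246.] 0.66 [538. 212. 150.]
hook_a_saddle [257. 206.] 0.4 [537.  34. 150.]
stand_a [262. 204.] 0.93 [ 624. -180.    0.]
stand_a [213. 273.] 0.78 [596. 156.   0.]
cutters_crotch [280. 292.] 0.94 [362. 276. 150.]
cutters_crotch [223. 249.] 0.88 [527. 215. 150.]
cutters_crotch [236. 209.] 0.59 [576.  69. 150.]
cutters_grip [235. 200.] 0.9 [579.  69. 176.]
cutters_grip [279. 284.] 0.76 [364. 281. 176.]
cutters_grip [204. 228.] 0.74 [584. 200. 176.]
cutters_grip [220. 240.] 0.61 [532. 221. 176.]
top [ 428.34833127    9.22262591 1637.03983545] [-175.84085617   -1.32992615  -89.60138112] 481.096349149688 0.06398346500614183
hook_a_tab [181. 223.] 0.54 [445. 213. 168.]
hook_a_hinge [183. 178.] 0.69 [585. 211. 150.]
hook_a_saddle [186. 191.] 0.47 [544. 202. 150.]
stand_a [205. 182.] 0.87 [588. 156.   0.]
stand_a [307. 169.] 0.59 [ 635. -192.    0.]
stand
[... 398 characters left out ...]
9.] 0.51 [613. -10. 176.]
{'time_s': 0.7, 'qpos': array([-7.56311233e+01,  1.83094012e+01,  8.96383105e+01, -1.74560367e-03,
        7.20433550e+01, -1.14501139e+00]), 'qvel': array([ 0.0971623 , -0.00867459,  0.00995797, -0.07933254, -0.14635305,
        0.01762002]), 'effort': array([-1.13166519e-03, -4.12236357e+01, -2.32193166e+01,  7.26690190e-02,
        3.76824732e-02,  2.09312162e-06]), 'ee_pos': array([ 153.80196659, -554.07001704,  228.00568086]), 'ee_rot': array([1.79991102e+02, 1.83884284e-03, 1.55144260e+01]), 'force': array([-0.0159548 , -0.70207453,  0.86900796]), 'torque': array([ 0.00399763, -0.02849498,  0.02933274]), 'gripper_force': 0.0, 'gripper_width': 91.1322851212595}
```

```bash
python3 - <<'E'
import cv2
a=cv2.imread('pics/scene0.png');b=cv2.imread('pics/top0.png')
cv2.imwrite('pics/s1.png',cv2.resize(a[120:340,140:440],(800,587),interpolation=3))
cv2.imwrite('pics/t1.png',cv2.resize(b[110:300,130:380],(789,600),interpolation=3))
E
```

```text
(no output)
```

View pics/s1.png

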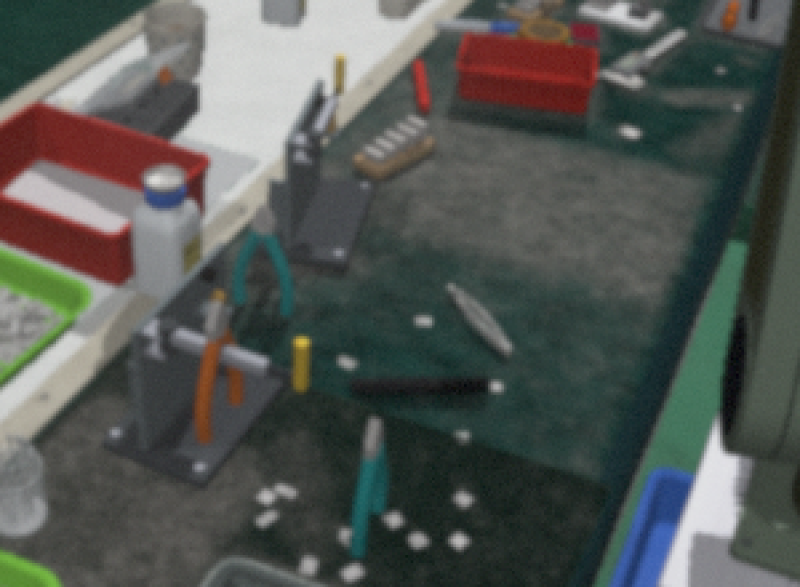

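View pics/t1.png

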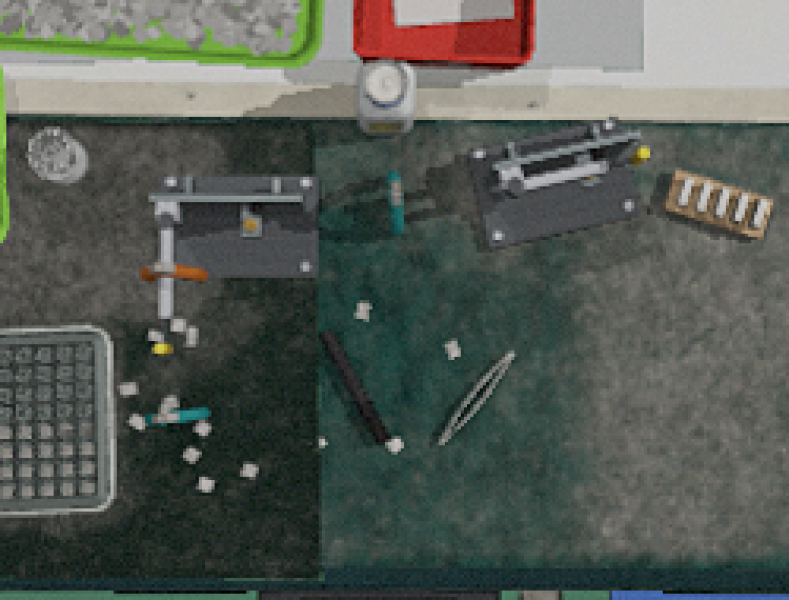

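The orange cutters hang on stand a: scene crop (215,350), top crop (172,272). The other two candidates, at scene crop (265,230) and (370,480), are turquoise and so aren't meant. Stand b is folded, with its tab at top crop (641,154).

```bash
cat >> h.py <<'E'
def yellow(p,lo=(20,110,90),hi=(33,255,255)):
    m=cv2.inRange(cv2.cvtColor(p["img"],cv2.COLOR_RGB2HSV),lo,hi)
    n,l,s,c=cv2.connectedComponentsWithStats(m)
    return [(np.round(c[i],1),s[i]) for i in range(1,n) if s[i][4]>6]
E
python3 - <<'E'
from h import *
P={n:viewer.grab_frame(n) for n in("scene","top")}
for n,p in P.items():
    for c,s in yellow(p): print(n,c,s,np.round(atz(p,c,168)),np.round(atz(p,c,184)))
T=P["top"];S=P["scene"]
t=lambda x,y:(130+x/3.156,110+y/3.158); s=lambda x,y:(140+x/2.667,120+y/2.668)
for nm,uv,z in (("hingeA",t(165,212),150),("tabA",t(162,349),184),("hingeB",t(513,178),152),("tabB",t(643,154),184),("armBend",t(606,168),150),
  ("A plate L",t(151,198),148),("A plate R",t(316,198),148),("B plate L",t(496,166),148),("B plate R",t(640,133),148),
  ("A screw",t(305,267),12),("A screw",t(171,183),12),("A screw",t(306,183),12),("B screw",t(497,236),12),("B s",t(629,205),12),("B s",t(479,154),12),("B s",t(610,126),12),("A armend",t(165,317),150),("jaws",t(165,270),190)):
    print(nm,np.round(atz(T,uv,z)))
for nm,uv,z in (("tabA",s(302,339),184),("tabB",s(340,58),184),("hingeA",s(152,325),152),("hingeB",s(303,135),152),("A screw",s(200,467),12),("A s",s(115,433),12),("B s",s(338,253),12)):
    print('S',nm,np.round(atz(S,uv,z)))
E
```

```text
scene [267. 146.] [267 141   1  11  11] [ 644. -241.  168.] [ 630. -213.  184.]
scene [252.3 255.3] [250 246   6  21 109] [452. 222. 168.] [444. 238. 184.]
top [347.8  86.2] [344  83   8   8  44] [ 875. -298.  168.] [ 870. -294.  184.]
top [333.1 158.3] [330 157   6   4  16] [ 649. -252.  168.] [ 646. -249.  184.]
top [208.6 180.7] [207 180   4   3   9] [576. 131. 168.] [574. 129. 184.]
top [483.4 193.3] [482 190   3   8   9] [ 544. -709.  168.] [ 543. -702.  184.]
top [181.  220.1] [178 219   7   3  19] [455. 212. 168.] [455. 210. 184.]
hingeA [588. 213. 150.]
tabA [453. 209. 184.]
hingeB [ 625. -128.  152.]
tabB [ 645. -251.  184.]
armBend [ 636. -220.  150.]
A plate L [602. 228. 148.]
A plate R [603.  66. 148.]
B plate L [ 637. -111.  148.]
B plate R [ 671. -254.  148.]
A screw [545.  82.  12.]
A screw [634. 227.  12.]
A screw [635.  82.  12.]
B screw [ 580. -124.   12.]
B s [ 615. -266.   12.]
B s [ 669. -104.   12.]
B s [ 701. -246.   12.]
A armend [485. 212. 150.]
jaws [528. 207. 190.]
S tabA [454. 214. 184.]
S tabB [ 641. -239.  184.]
S hingeA [589. 224. 152.]
S hingeB [ 624. -116.  152.]
S A screw [544. 230.  12.]
S A s [634. 230.  12.]
S B s [ 580. -120.   12.]
```

```bash
cat >> h.py <<'E'
def rows(a,wps):
    """a, wps: [x,y,z,yaw]; wps last = row count; prints rows in tool axes"""
    a=np.array(a,float)
    for w in wps:
        n=w[4]; w=np.array(w[:4],float); out=[]
        for i in range(n):
            d=(w-a)/(n-i); y=np.radians(a[3]); c,s=np.cos(y),np.sin(y)
            r=[(c*d[0]+s*d[1])/10,(s*d[0]-c*d[1])/10,-d[2]/10,0,0,-np.radians(d[3])]
            r=np.round(r,3); out.append(r)
            a=a+np.array([10*(c*r[0]+s*r[1]),10*(s*r[0]-c*r[1]),-10*r[2],-np.degrees(r[5])])
        for k in range(0,n,5): print(', '.join(f'{v:g}' for q in out[k:k+5] for v in q))
        print('->',np.round(a,1))
def cur():
    s=sensors.state(); return list(s["ee_pos"])+[s["ee_rot"][2]]
E
python3 -c "
from h import *
rows(cur(),[[649,-251,228,102.7,15]])"
```

```text
3.721, -1.064, -0, 0, 0, -0.101, 3.81, -0.683, -0, 0, 0, -0.101, 3.859, -0.296, -0, 0, 0, -0.102, 3.869, 0.099, -0, 0, 0, -0.101, 3.839, 0.489, -0, 0, 0, -0.102
3.77, 0.877, -0, 0, 0, -0.101, 3.662, 1.253, -0, 0, 0, -0.102, 3.516, 1.619, -0, 0, 0, -0.101, 3.334, 1.965, -0, 0, 0, -0.102, 3.117, 2.295, -0, 0, 0, -0.101
2.87, 2.597, -0, 0, 0, -0.102, 2.59, 2.876, -0, 0, 0, -0.101, 2.287, 3.122, -0, 0, 0, -0.102, 1.958, 3.339, -0, 0, 0, -0.101, 1.611, 3.519, -0, 0, 0, -0.102
-> [ 649.  -251.   228.   102.7]
```

Emit:
{"op": "step_arm", "data": {
  "plan": [3.72, -1.06, 0, 0, 0, -0.101, 3.81, -0.68, 0, 0, 0, -0.101, 3.86, -0.3, 0, 0, 0, -0.102, 3.87, 0.1, 0, 0, 0, -0.101, 3.84, 0.49, 0, 0, 0, -0.102],
  "hand": 4,
  "newtons": 10
}}

```text
time_s: 1.22
ee_pos: [320.2, -452.0, 228.1]
ee_rot: [180.0, 0.0, 44.8]
force: [0.5, -0.2, -0.6]
gripper_width: 60.7
gripper_force: 0.0
```

Emit:
{"op": "step_arm", "data": {
  "plan": [3.77, 0.88, 0, 0, 0, -0.101, 3.66, 1.25, 0, 0, 0, -0.102, 3.52, 1.62, 0, 0, 0, -0.101, 3.33, 1.97, 0, 0, 0, -0.102, 3.12, 2.3, 0, 0, 0, -0.101]
}}

```text
time_s: 1.63
ee_pos: [485.5, -350.8, 228.1]
ee_rot: [180.0, 0.0, 73.9]
force: [-0.4, -0.9, -0.7]
gripper_width: 39.9
gripper_force: 0.0
```

Emit:
{"op": "step_arm", "data": {
  "plan": [2.87, 2.6, 0, 0, 0, -0.102, 2.59, 2.88, 0, 0, 0, -0.101, 2.29, 3.12, 0, 0, 0, -0.102, 1.96, 3.34, 0, 0, 0, -0.101, 1.61, 3.52, 0, 0, 0, -0.102]
}}

```text
time_s: 2.05
ee_pos: [650.7, -249.7, 228.0]
ee_rot: [-180.0, 0.0, 103.0]
force: [0.0, -1.3, -0.7]
gripper_width: 40.3
gripper_force: 0.0
```

Emit:
{"op": "step_arm", "data": {
  "plan": [0, 0, 0, 0, 0, 0, 0, 0, 0, 0, 0, 0]
}}

```text
time_s: 2.22
ee_pos: [650.4, -249.5, 226.9]
ee_rot: [-179.9, -0.0, 102.9]
force: [-0.4, -0.4, 0.1]
gripper_width: 39.9
gripper_force: 0.0
```

```bash
python3 - <<'E'
from h import *
P={n:viewer.grab_frame(n) for n in("scene","top")}
s=sensors.state();t=s["ee_pos"];print(t,s["ee_rot"],s["gripper_width"])
im=[]
for n,p in P.items():
    print(n,[ (c,q[4]) for c,q in yellow(p)])
    u=proj(p,[t,t+[0,0,-14]]);print(u)
    c=u[0].astype(int); im.append(cv2.resize(p["img"][c[1]-45:c[1]+45,c[0]-45:c[0]+45],(400,400),interpolation=cv2.INTER_CUBIC))
    print('crop origin',c-45)
cv2.imwrite('pics/c1.png',np.hstack(im)[:,:,::-1])
E
```

```text
[ 648.52662421 -251.37297009  227.64974579] [-1.79928183e+02  1.70551479e-03  1.02678229e+02] 40.04453053009523
scene [(array([267. , 146.5]), np.int32(10)), (array([252.3, 255.6]), np.int32(111))]
[[267.70936423 126.30201503]
 [267.55261311 130.59603005]]
crop origin [222  81]
top [(array([347.8,  86.2]), np.int32(44)), (array([208.9, 181.1]), np.int32(8)), (array([180.5, 219.9]), np.int32(14))]
[[336.59619512 155.36404485]
 [335.73318426 156.08234396]]
crop origin [291 110]
```

View pics/c1.png

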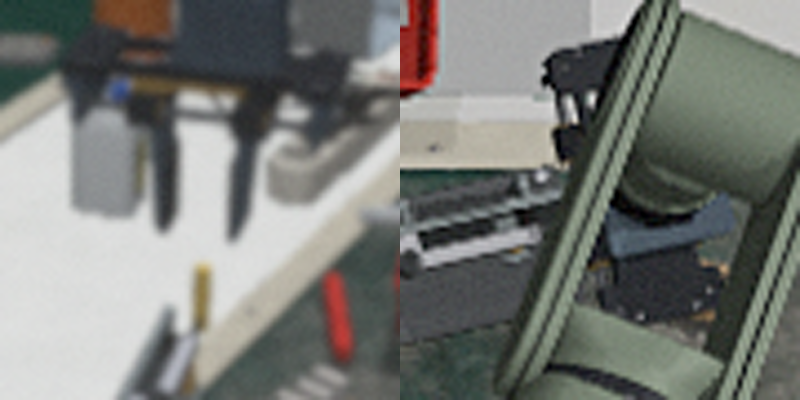

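```bash
python3 - <<'E'
from h import *
p=viewer.grab_frame("scene"); b=np.array([-.35,3.4])
s=lambda x,y:np.array((140+x/2.667,120+y/2.668))
for nm,uv,z in (("tabB",(267.7,141.1),184),("tabB0",(267.3,154),152),("tabA",s(302,339),184),("tabA0",s(302,390),152),("hingeA",s(152,325),152),("hingeB",s(303,135),152),("A screw",s(200,467),12),("A s",s(115,433),12),("B s",s(338,253),12)):
    print(nm,np.round(atz(p,np.array(uv)-b,z)))
E
```

```text
tabB [ 652. -264.  184.]
tabB0 [ 642. -243.  152.]
tabA [459. 204. 184.]
tabA0 [447. 225. 152.]
hingeA [595. 213. 152.]
hingeB [ 632. -133.  152.]
A screw [549. 220.  12.]
A s [640. 220.  12.]
B s [ 587. -136.   12.]
```

Emit:
{"op": "step_arm", "data": {
  "plan": [0, 0, 2, 0, 0, 0, 0, 0, 2, 0, 0, 0, 0, 0, 1.5, 0, 0, 0, 0, 0, 0, 0, 0, 0]
}}

```text
time_s: 2.7
ee_pos: [646.0, -251.6, 169.7]
ee_rot: [-179.7, -0.2, 102.6]
force: [-0.4, 0.1, -0.3]
gripper_width: 40.0
gripper_force: 0.0
```

Emit:
{"op": "step_arm", "data": {
  "plan": [0, 0, 0, 0, 0, 0, 0, 0, 0, 0, 0, 0, 0, 0, 0, 0, 0, 0, 0, 0, 0, 0, 0, 0, 0, 0, 0, 0, 0, 0],
  "hand": 0.6,
  "newtons": 10
}}

```text
time_s: 3.12
ee_pos: [649.6, -251.4, 174.2]
ee_rot: [179.9, 0.1, 102.7]
force: [0.4, 0.5, 1.9]
gripper_width: 11.6
gripper_force: 10.0
```

```bash
python3 - <<'E'
from h import *
p=viewer.grab_frame("scene");s=sensors.state();t=s["ee_pos"];print(t,s["force"],s["gripper_width"],s["gripper_force"])
print([ (c,q[4]) for c,q in yellow(p)])
im=p["img"][100:190,215:335]; cv2.imwrite('pics/c2.png',cv2.resize(im,(800,600),interpolation=cv2.INTER_CUBIC)[:,:,::-1])
E
```

```text
[ 649.66819865 -251.3431826   174.11686289] [-0.3113084   0.09350654  1.58953118] 11.304263688843937 10.000630617141724
[(array([266.7, 144.8]), np.int32(27)), (array([252.4, 255.6]), np.int32(115))]
```

View pics/c2.png

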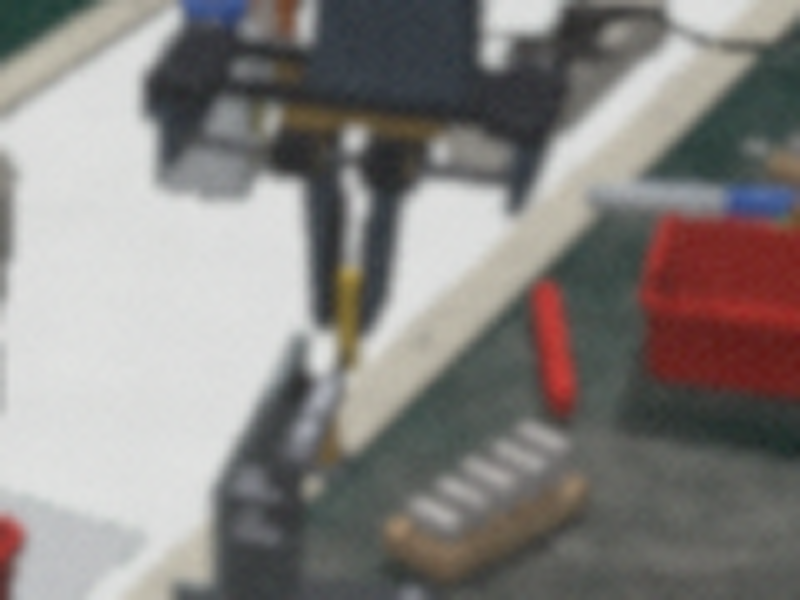

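```bash
cat >> h.py <<'E'
def arc(a,H,r,th0,ths,z,off):
    """th in deg from folded; dir angle = off-90-th ; tool yaw = off+90-th"""
    w=[]
    for t in ths:
        d=np.radians(off-90-t); w.append([H[0]+r*np.cos(d),H[1]+r*np.sin(d),z,off+90-t,1])
    import io,contextlib
    b=io.StringIO()
    with contextlib.redirect_stdout(b): rows(a,w)
    L=[l for l in b.getvalue().split('\n') if l and '->' not in l]
    for k in range(0,len(L),5): print(round(ths[min(k+4,len(ths)-1)],1),'|',', '.join(L[k:k+5]))
E
python3 - <<'E'
from h import *
ths=[1,2,3,4,5]+[5+2*i for i in range(1,6)]+[15+4.3*i for i in range(1,16)]
arc([649.7,-251.3,173,102.7],[623,-129],125,0,ths,173,12.7)
E
```

```text
5 | 0.02, -0.134, -0, 0, 0, 0.017, 0.002, -0.218, -0, 0, 0, 0.018, 0.002, -0.218, -0, 0, 0, 0.017, 0.002, -0.219, -0, 0, 0, 0.018, 0.001, -0.218, -0, 0, 0, 0.017
15 | 0.008, -0.436, -0, 0, 0, 0.035, 0.008, -0.436, -0, 0, 0, 0.035, 0.007, -0.436, -0, 0, 0, 0.035, 0.008, -0.437, -0, 0, 0, 0.035, 0.008, -0.436, -0, 0, 0, 0.035
36.5 | 0.035, -0.937, -0, 0, 0, 0.075, 0.035, -0.937, -0, 0, 0, 0.075, 0.035, -0.938, -0, 0, 0, 0.075, 0.035, -0.937, -0, 0, 0, 0.075, 0.035, -0.937, -0, 0, 0, 0.075
58.0 | 0.035, -0.937, -0, 0, 0, 0.075, 0.036, -0.938, -0, 0, 0, 0.075, 0.035, -0.937, -0, 0, 0, 0.075, 0.035, -0.937, -0, 0, 0, 0.075, 0.036, -0.937, -0, 0, 0, 0.075
79.5 | 0.035, -0.937, -0, 0, 0, 0.075, 0.036, -0.938, -0, 0, 0, 0.075, 0.035, -0.937, -0, 0, 0, 0.075, 0.036, -0.937, -0, 0, 0, 0.075, 0.035, -0.937, -0, 0, 0, 0.076
```

Emit:
{"op": "step_arm", "data": {
  "plan": [0.02, -0.15, 0, 0, 0, 0.017, 0, -0.22, 0, 0, 0, 0.018, 0, -0.22, 0, 0, 0, 0.017, 0, -0.22, 0, 0, 0, 0.018, 0, -0.22, 0, 0, 0, 0.017],
  "newtons": 20
}}

```text
time_s: 3.58
ee_pos: [643.2, -252.5, 174.2]
ee_rot: [179.4, 0.1, 97.6]
force: [7.7, -0.2, -0.3]
gripper_width: 11.3
gripper_force: 20.0
```

Emit:
{"op": "step_arm", "data": {
  "plan": [0.01, -0.44, 0, 0, 0, 0.035, 0.01, -0.44, 0, 0, 0, 0.035]
}}

```text
time_s: 3.75
ee_pos: [631.2, -254.3, 174.3]
ee_rot: [179.8, 0.2, 93.6]
force: [2.2, -1.3, 5.0]
gripper_width: 11.5
gripper_force: 20.0
```

Emit:
{"op": "step_arm", "data": {
  "plan": [0.01, -0.44, 0, 0, 0, 0.035, 0.01, -0.44, 0, 0, 0, 0.035, 0.01, -0.44, 0, 0, 0, 0.035]
}}

```text
time_s: 4.0
ee_pos: [617.5, -254.8, 174.3]
ee_rot: [179.8, 0.2, 87.6]
force: [1.1, -2.8, 5.5]
gripper_width: 11.3
gripper_force: 20.0
```

Emit:
{"op": "step_arm", "data": {
  "plan": [0.035, -0.94, 0, 0, 0, 0.075, 0.035, -0.94, 0, 0, 0, 0.075, 0.035, -0.94, 0, 0, 0, 0.075, 0.035, -0.94, 0, 0, 0, 0.075, 0.035, -0.94, 0, 0, 0, 0.075]
}}

```text
time_s: 4.42
ee_pos: [571.5, -245.2, 174.4]
ee_rot: [179.8, 0.2, 66.0]
force: [-0.3, -3.8, 5.0]
gripper_width: 11.2
gripper_force: 20.0
```

Emit:
{"op": "step_arm", "data": {
  "plan": [0.035, -0.94, 0, 0, 0, 0.075, 0.035, -0.94, 0, 0, 0, 0.075, 0.035, -0.94, 0, 0, 0, 0.075, 0.035, -0.94, 0, 0, 0, 0.075, 0.035, -0.94, 0, 0, 0, 0.075]
}}

```text
time_s: 4.83
ee_pos: [531.7, -219.1, 174.3]
ee_rot: [179.8, 0.3, 44.5]
force: [-3.2, -6.7, 6.8]
gripper_width: 11.2
gripper_force: 20.0
```

Emit:
{"op": "step_arm", "data": {
  "plan": [0.035, -0.94, 0, 0, 0, 0.075, 0.035, -0.94, 0, 0, 0, 0.075, 0.035, -0.94, 0, 0, 0, 0.075, 0.03, -0.8, 0, 0, 0, 0.065, 0.02, -0.6, 0, 0, 0, 0.05]
}}

```text
time_s: 5.25
ee_pos: [505.8, -183.7, 174.1]
ee_rot: [179.9, 0.4, 25.1]
force: [-8.2, -5.5, 10.3]
gripper_width: 11.5
gripper_force: 20.0
```

```bash
python3 - <<'E'
from h import *
c=np.array(cur());print(c,sensors.state()["force"])
d=c[:2]-[623,-129];print(np.hypot(*d),12.7-90-np.degrees(np.arctan2(d[1],d[0])))
E
```

```text
[ 505.80832212 -183.65437385  174.07328557   25.08597142] [-8.23118465 -5.53456009 10.29656464]
129.3096668619037 77.69719018261968
```

Emit:
{"op": "step_arm", "data": {
  "plan": [0, 0, 0, 0, 0, 0, 0, 0, 0, 0, 0, 0],
  "hand": 2.4
}}

```text
time_s: 5.42
ee_pos: [508.1, -181.9, 172.9]
ee_rot: [-180.0, 0.0, 25.3]
force: [0.2, 1.0, 0.2]
gripper_width: 21.6
gripper_force: 0.0
```

Emit:
{"op": "step_arm", "data": {
  "plan": [0, 0, 0, 0, 0, 0, 0, 0, 0, 0, 0, 0, 0, 0, 0, 0, 0, 0],
  "hand": 0.6,
  "newtons": 8
}}

```text
time_s: 5.67
ee_pos: [508.8, -182.0, 172.5]
ee_rot: [-179.9, 0.0, 25.3]
force: [-0.1, 0.5, -0.5]
gripper_width: 11.6
gripper_force: 8.0
```

```bash
python3 - <<'E'
from h import *
c=np.array(cur());print(c,sensors.state()["force"])
for n in ("top","scene"):
    p=viewer.grab_frame(n)
    print([ (c,q[4],np.round(atz(p,c,175))) for c,q in yellow(p)])
    for o in ("hook_a_hinge","hook_a_tab"):
      for r in viewer.pinpoint(o,p): print(n,o,np.round(r["location"],1),round(r["score"],2),np.round(atz(p,r["location"],150+18*(o[-1]=="b"))))
    if n=="top": save(p,"top2.png")
E
```

```text
[ 508.77051483 -182.03924211  172.49261036   25.26103514] [-0.08891636  0.45914502 -0.45284763]
[(array([347.8,  86.2]), np.int32(44), array([ 873., -296.,  175.])), (array([316.5, 164.1]), np.int32(8), array([ 629., -199.,  175.])), (array([180.3, 220. ]), np.int32(13), array([455., 214., 175.]))]
top hook_a_hinge [181.2 179. ] 0.75 [582. 217. 150.]
top hook_a_hinge [299.1 179.6] 0.41 [ 584. -149.  150.]
top hook_a_tab [180.4 219.2] 0.54 [458. 214. 168.]
[(array([301.4, 173.9]), np.int32(19), array([ 486., -127.,  175.])), (array([252.4, 255.6]), np.int32(111), array([448., 230., 175.]))]
scene hook_a_hinge [202.1 242.2] 0.9 [580. 218. 150.]
scene hook_a_tab [255.4 253.3] 0.73 [449. 213. 168.]
scene hook_a_tab [144.8 312. ] 0.32 [550. 457. 168.]
```

```bash
python3 - <<'E'
from h import *
c=cur(); c[3]=25.2
arc([508.8,-182,172.5,25.2],[623,-129],126,0,[79.5,81.5,83.5,85,86,87,88,88.7,89.4,90],172.5,12.7)
E
```

```text
86 | -0.003, -0.373, -0, 0, 0, 0.035, 0.008, -0.44, -0, 0, 0, 0.035, 0.008, -0.439, -0, 0, 0, 0.035, 0.004, -0.33, -0, 0, 0, 0.026, 0.002, -0.22, -0, 0, 0, 0.017
90 | 0.002, -0.22, -0, 0, 0, 0.018, 0.002, -0.22, -0, 0, 0, 0.017, 0.001, -0.154, -0, 0, 0, 0.012, 0.001, -0.154, -0, 0, 0, 0.013, 0, -0.132, -0, 0, 0, 0.01
```

Emit:
{"op": "step_arm", "data": {
  "plan": [0, -0.37, 0, 0, 0, 0.035, 0.01, -0.44, 0, 0, 0, 0.035, 0.01, -0.44, 0, 0, 0, 0.035, 0, -0.33, 0, 0, 0, 0.026, 0, -0.22, 0, 0, 0, 0.017]
}}

```text
time_s: 6.38
ee_pos: [502.2, -165.5, 172.7]
ee_rot: [180.0, 0.0, 16.7]
force: [0.1, -1.0, -2.2]
gripper_width: 11.6
gripper_force: 8.0
```

Emit:
{"op": "step_arm", "data": {
  "plan": [0, -0.22, 0, 0, 0, 0.018, 0, -0.22, 0, 0, 0, 0.017, 0, -0.15, 0, 0, 0, 0.012]
}}

```text
time_s: 6.63
ee_pos: [500.4, -159.6, 172.7]
ee_rot: [-180.0, 0.0, 14.0]
force: [-0.2, -1.1, -2.4]
gripper_width: 11.6
gripper_force: 8.0
```

Emit:
{"op": "step_arm", "data": {
  "plan": [0, 0, 0, 0, 0, 0, 0, 0, 0, 0, 0, 0]
}}

```text
time_s: 6.8
ee_pos: [500.4, -159.5, 172.7]
ee_rot: [-180.0, 0.0, 14.1]
force: [-0.9, -0.5, -2.8]
gripper_width: 11.4
gripper_force: 8.0
```

Emit:
{"op": "step_arm", "data": {
  "plan": [0, -0.15, 0, 0, 0, 0.013, 0, -0.15, 0, 0, 0, 0.013, 0, 0, 0, 0, 0, 0]
}}

```text
time_s: 7.05
ee_pos: [499.7, -156.6, 172.8]
ee_rot: [-180.0, 0.0, 12.6]
force: [-0.9, -0.5, -2.8]
gripper_width: 11.5
gripper_force: 8.0
```

Emit:
{"op": "step_arm", "data": {
  "plan": [0, -0.15, 0, 0, 0, 0, 0, 0, 0, 0, 0, 0]
}}

```text
time_s: 7.22
ee_pos: [499.5, -155.3, 172.8]
ee_rot: [180.0, 0.0, 12.6]
force: [-2.2, -0.5, -3.0]
gripper_width: 11.7
gripper_force: 8.0
```

Emit:
{"op": "step_arm", "data": {
  "plan": [0, -0.15, 0, 0, 0, 0, 0, 0, 0, 0, 0, 0]
}}

```text
time_s: 7.38
ee_pos: [499.2, -154.4, 172.9]
ee_rot: [179.9, 0.0, 12.6]
force: [-2.2, -3.8, -4.0]
gripper_width: 11.7
gripper_force: 8.0
```

Emit:
{"op": "step_arm", "data": {
  "plan": [0, 0.1, 0, 0, 0, 0, 0, 0, 0, 0, 0, 0, 0, 0, 0, 0, 0, 0],
  "hand": 3
}}

```text
time_s: 7.63
ee_pos: [500.6, -154.6, 173.6]
ee_rot: [180.0, -0.1, 12.6]
force: [-0.0, -0.0, 0.2]
gripper_width: 28.2
gripper_force: 0.0
```

Emit:
{"op": "step_arm", "data": {
  "plan": [0, 0, -2, 0, 0, 0, 0, 0, -3, 0, 0, 0, 0, 0, -3, 0, 0, 0, -4, 0, 0, 0, 0, 0, -4, 0, 0, 0, 0, 0]
}}

```text
time_s: 8.05
ee_pos: [423.5, -172.6, 255.2]
ee_rot: [179.8, -0.3, 12.7]
force: [-1.1, -0.6, -0.2]
gripper_width: 29.8
gripper_force: 0.0
```

Emit:
{"op": "step_arm", "data": {
  "plan": [-4, 0, 0, 0, 0, -0.12, -4, 0, 0, 0, 0, -0.12, 0, 0, 0, 0, 0, -0.12, 0, 0, 0, 0, 0, -0.12]
}}

```text
time_s: 8.38
ee_pos: [345.5, -194.0, 253.9]
ee_rot: [179.9, -0.1, 39.9]
force: [1.5, 0.3, 0.2]
gripper_width: 29.9
gripper_force: 0.0
```

```bash
python3 - <<'E'
from h import *
print(cur())
p=viewer.grab_frame("top"); print([ (c,q[4],np.round(atz(p,c,175))) for c,q in yellow(p)])
cv2.imwrite('pics/t3.png',cv2.resize(p["img"][145:245,160:340],(800,444),interpolation=cv2.INTER_CUBIC)[:,:,::-1])
q=viewer.grab_frame("scene"); print([ (c,s[4]) for c,s in yellow(q)])
E
```

```text
[np.float64(345.5321724852484), np.float64(-193.99929030857115), np.float64(253.90500513664355), np.float64(39.91794188770402)]
[(array([347.8,  86.2]), np.int32(44), array([ 873., -296.,  175.])), (array([208.7, 180.8]), np.int32(9), array([575., 130., 175.])), (array([302.8, 207.2]), np.int32(20), array([ 497., -157.,  175.])), (array([181., 220.]), np.int32(20), array([455., 211., 175.]))]
[(array([301.3, 174. ]), np.int32(63)), (array([252.3, 255. ]), np.int32(111))]
```

View pics/t3.png

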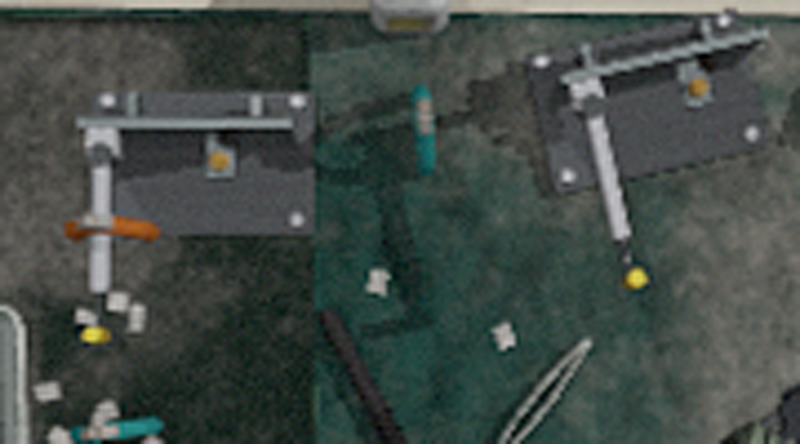

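```bash
python3 - <<'E'
from h import *
p=viewer.grab_frame("top");h=cv2.cvtColor(p["img"],cv2.COLOR_RGB2HSV)
m=cv2.inRange(h,(5,130,80),(18,255,255));n,l,s,c=cv2.connectedComponentsWithStats(m)
for i in range(1,n):
    if abs(c[i][0]-182)<25 and abs(c[i][1]-196)<15: print(c[i],s[i],atz(p,c[i],140))
rows([345.5,-194,254,39.8],[[537,212,240,90.2,12],[537,212,210,90.2,1],[537,212,172,90.2,2]])
E
```

```text
[176.66666667 196.66666667] [175 195   6   4  12] [527.78734534 230.98589319 140.        ]
[190.13157895 196.05263158] [185 194  11   5  38] [530.04821457 189.50638139 140.        ]
3.392, -1.578, 0.117, 0, 0, -0.073, 3.498, -1.326, 0.117, 0, 0, -0.073, 3.585, -1.068, 0.117, 0, 0, -0.073, 3.654, -0.803, 0.117, 0, 0, -0.073, 3.702, -0.535, 0.117, 0, 0, -0.073
3.731, -0.263, 0.116, 0, 0, -0.074, 3.741, 0.013, 0.117, 0, 0, -0.073, 3.73, 0.286, 0.116, 0, 0, -0.074, 3.698, 0.561, 0.117, 0, 0, -0.073, 3.648, 0.83, 0.116, 0, 0, -0.074
3.576, 1.097, 0.117, 0, 0, -0.073, 3.487, 1.355, 0.116, 0, 0, -0.074
-> [537.  212.  240.   90.2]
0, -0, 3, 0, 0, 0
-> [537.  212.  210.   90.2]
0, -0, 1.9, 0, 0, 0, 0, -0, 1.9, 0, 0, 0
-> [537.  212.  172.   90.2]
```

Emit:
{"op": "step_arm", "data": {
  "plan": [3.39, -1.58, 0.12, 0, 0, -0.073, 3.5, -1.33, 0.12, 0, 0, -0.073, 3.59, -1.07, 0.12, 0, 0, -0.073, 3.65, -0.8, 0.12, 0, 0, -0.073, 3.7, -0.54, 0.12, 0, 0, -0.073],
  "hand": 5
}}

```text
time_s: 8.95
ee_pos: [427.7, -22.5, 247.1]
ee_rot: [180.0, -0.0, 60.7]
force: [0.7, -0.9, 0.9]
gripper_width: 50.0
gripper_force: 0.0
```

Emit:
{"op": "step_arm", "data": {
  "plan": [3.73, -0.26, 0.12, 0, 0, -0.074, 3.74, 0.01, 0.12, 0, 0, -0.073, 3.73, 0.29, 0.12, 0, 0, -0.074, 3.7, 0.56, 0.12, 0, 0, -0.073, 3.65, 0.83, 0.12, 0, 0, -0.074]
}}

```text
time_s: 9.37
ee_pos: [507.4, 147.3, 240.8]
ee_rot: [180.0, -0.0, 81.8]
force: [0.7, -1.0, 0.5]
gripper_width: 49.8
gripper_force: 0.0
```

Emit:
{"op": "step_arm", "data": {
  "plan": [3.58, 1.1, 0, 0, 0, -0.073, 3.49, 1.15, 0, 0, 0, -0.074, 0, 0, 0, 0, 0, 0, 0, 0, 0, 0, 0, 0]
}}

```text
time_s: 9.7
ee_pos: [536.9, 214.6, 240.0]
ee_rot: [-179.9, 0.0, 90.2]
force: [0.0, -1.1, 0.5]
gripper_width: 49.6
gripper_force: 0.0
```

```bash
python3 - <<'E'
from h import *
p=viewer.grab_frame("scene");t=np.array(cur());print(t)
print(proj(p,[t[:3]-[0,0,14]]))
cv2.imwrite('pics/c4.png',cv2.resize(p["img"][190:310,150:310],(800,600),interpolation=cv2.INTER_CUBIC)[:,:,::-1])
E
```

```text
[536.46496658 213.13907304 240.2482305   90.13699528]
[[218.9886306  219.15086557]]
```

View pics/c4.png

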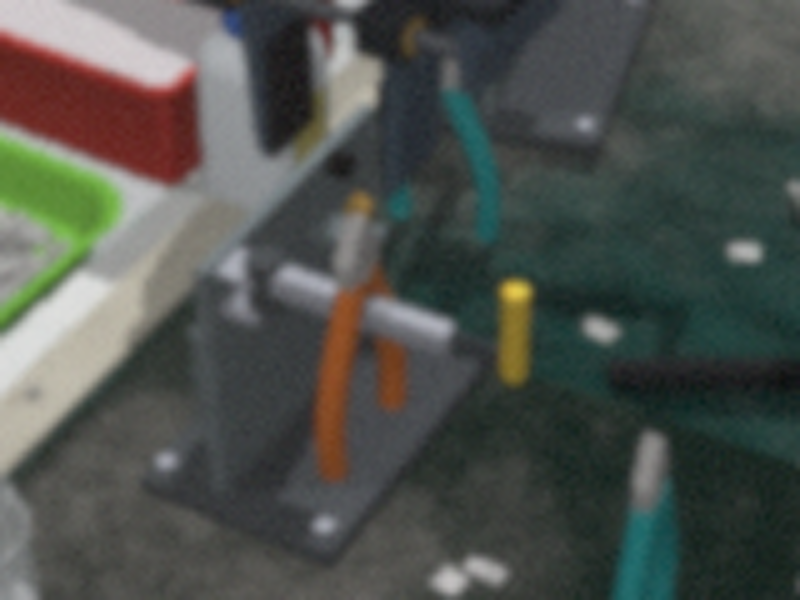

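The fingers straddle the head, at crop (280,155) and (400,195), with the orange cutters' head at (357,240). The head sits about 6 mm towards -x, so I'll correct and descend.

Emit:
{"op": "step_arm", "data": {
  "plan": [0, -0.5, 1.8, 0, 0, 0, 0, 0, 2, 0, 0, 0, 0, 0, 2, 0, 0, 0, 0, 0, 0.95, 0, 0, 0, 0, 0, 0, 0, 0, 0]
}}

```text
time_s: 10.17
ee_pos: [529.9, 210.8, 171.5]
ee_rot: [-179.7, 0.1, 90.0]
force: [-1.0, 0.1, -0.2]
gripper_width: 50.2
gripper_force: 0.0
```

Emit:
{"op": "step_arm", "data": {
  "plan": [0, 0, 0, 0, 0, 0, 0, 0, 0, 0, 0, 0, 0, 0, 0, 0, 0, 0, 0, 0, 0, 0, 0, 0, 0, 0, 0, 0, 0, 0],
  "hand": 0.4,
  "newtons": 10
}}

```text
time_s: 10.58
ee_pos: [532.0, 212.4, 174.2]
ee_rot: [179.9, -0.0, 90.2]
force: [-0.0, 0.6, 0.1]
gripper_width: 19.3
gripper_force: 0.0
```

Emit:
{"op": "step_arm", "data": {
  "plan": [0, 0, 0, 0, 0, 0, 0, 0, 0, 0, 0, 0],
  "newtons": 25
}}

```text
time_s: 10.75
ee_pos: [532.0, 212.4, 173.9]
ee_rot: [179.9, -0.0, 90.2]
force: [0.3, -0.8, 3.0]
gripper_width: 9.6
gripper_force: 25.0
```

Emit:
{"op": "step_arm", "data": {
  "plan": [0, 0, -0.5, 0, 0, 0, 0, 0, -1.5, 0, 0, 0, 0, 0, -2.5, 0, 0, 0, 0, 0, -2.5, 0, 0, 0, 0, 0, -2.5, 0, 0, 0]
}}

```text
time_s: 11.17
ee_pos: [531.1, 212.2, 269.4]
ee_rot: [-179.9, 0.0, 90.2]
force: [1.2, 0.4, -1.3]
gripper_width: 9.8
gripper_force: 25.0
```

Emit:
{"op": "step_arm", "data": {
  "plan": [0, 0, -2, 0, 0, 0, 0, 0, -0.5, 0, 0, 0, 0, 0, 0, 0, 0, 0]
}}

```text
time_s: 11.42
ee_pos: [532.1, 212.5, 294.9]
ee_rot: [179.8, -0.1, 90.2]
force: [-0.7, 0.6, -1.7]
gripper_width: 9.8
gripper_force: 25.0
```

```bash
python3 - <<'E'
from h import *
c=cur();print(c,sensors.state()["gripper_width"],sensors.state()["force"])
rows([532,212.4,c[2],90.2],[[578,-137.5,c[2],102.7,15]])
p=viewer.grab_frame("scene")
cv2.imwrite('pics/c5.png',cv2.resize(p["img"][150:300,130:330],(800,600),interpolation=cv2.INTER_CUBIC)[:,:,::-1])
E
```

```text
[np.float64(532.0801800425351), np.float64(212.51770305465683), np.float64(294.93567100071226), np.float64(90.16843481236276)] 9.814248738922101 [-0.70626579  0.56701437 -1.68745117]
-2.334, 0.299, -0, 0, 0, -0.015, -2.338, 0.263, -0, 0, 0, -0.015, -2.342, 0.228, -0, 0, 0, -0.014, -2.345, 0.196, -0, 0, 0, -0.015, -2.347, 0.16, -0, 0, 0, -0.014
-2.349, 0.128, -0, 0, 0, -0.015, -2.351, 0.092, -0, 0, 0, -0.014, -2.352, 0.059, -0, 0, 0, -0.015, -2.353, 0.024, -0, 0, 0, -0.014, -2.353, -0.009, -0, 0, 0, -0.015
-2.352, -0.044, -0, 0, 0, -0.014, -2.351, -0.077, -0, 0, 0, -0.015, -2.35, -0.112, -0, 0, 0, -0.014, -2.348, -0.145, -0, 0, 0, -0.015, -2.346, -0.181, -0, 0, 0, -0.014
-> [ 578.  -137.5  294.9  102.7]
```

View pics/c5.png

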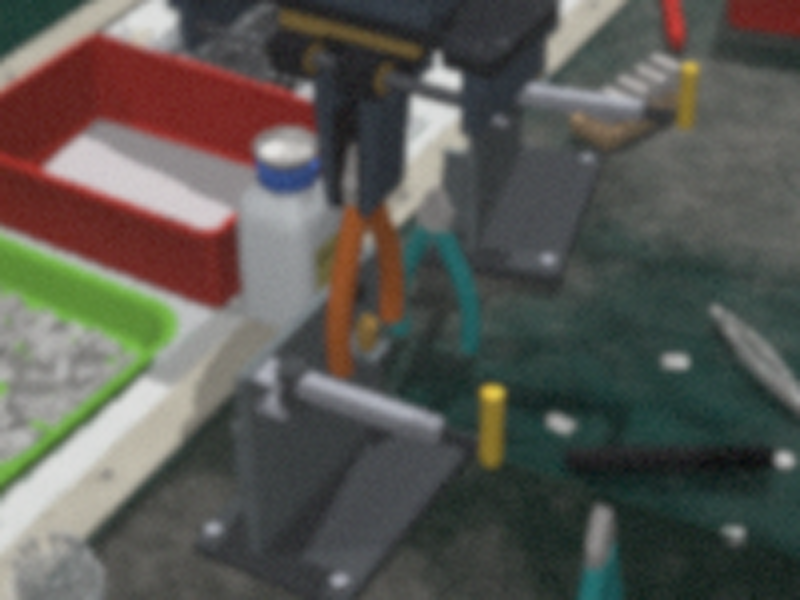

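Emit:
{"op": "step_arm", "data": {
  "plan": [-1.2, 0.15, 0, 0, 0, -0.008, -2.34, 0.27, 0, 0, 0, -0.015, -2.34, 0.24, 0, 0, 0, -0.015, -2.35, 0.2, 0, 0, 0, -0.015, -2.35, 0.17, 0, 0, 0, -0.015]
}}

```text
time_s: 11.88
ee_pos: [544.0, 105.7, 291.0]
ee_rot: [-179.7, 0.0, 94.1]
force: [0.2, 0.0, -0.2]
gripper_width: 9.9
gripper_force: 25.0
```

Emit:
{"op": "step_arm", "data": {
  "plan": [-2.35, 0.13, 0, 0, 0, -0.015, -2.35, 0.1, 0, 0, 0, -0.014, -2.35, 0.06, 0, 0, 0, -0.015, -2.35, 0.03, 0, 0, 0, -0.014, -2.35, 0, 0, 0, 0, -0.015]
}}

```text
time_s: 12.3
ee_pos: [559.0, -10.9, 291.1]
ee_rot: [-179.7, -0.0, 98.3]
force: [0.2, -0.5, -0.8]
gripper_width: 10.3
gripper_force: 25.0
```

Emit:
{"op": "step_arm", "data": {
  "plan": [-2.35, -0.03, 0, 0, 0, -0.014, -2.35, -0.07, 0, 0, 0, -0.015, -2.35, -0.1, 0, 0, 0, -0.014, -2.35, -0.13, 0, 0, 0, -0.015, -2.35, -0.17, 0, 0, 0, -0.014]
}}

```text
time_s: 12.72
ee_pos: [574.3, -127.4, 291.0]
ee_rot: [-179.8, -0.1, 102.4]
force: [0.3, 0.2, -0.6]
gripper_width: 10.0
gripper_force: 25.0
```

Emit:
{"op": "step_arm", "data": {
  "plan": [-1.15, -0.1, 0, 0, 0, -0.006, 0, 0, 0, 0, 0, 0, 0, 0, 0, 0, 0, 0]
}}

```text
time_s: 12.97
ee_pos: [576.2, -137.4, 292.1]
ee_rot: [-179.9, -0.1, 102.6]
force: [0.4, -0.1, -1.3]
gripper_width: 10.0
gripper_force: 25.0
```

```bash
python3 - <<'E'
from h import *
c=cur();print(c,sensors.state()["gripper_width"],sensors.state()["force"])
p=viewer.grab_frame("scene"); t=viewer.grab_frame("top")
a=cv2.resize(p["img"][100:220,200:320],(500,500),interpolation=cv2.INTER_CUBIC); b=cv2.resize(t["img"][140:230,260:350],(300,300))
b=cv2.copyMakeBorder(b,0,200,0,0,cv2.BORDER_CONSTANT)
cv2.imwrite('pics/c6.png',np.hstack([a,b])[:,:,::-1])
E
```

```text
[np.float64(576.2045337261152), np.float64(-137.44850422233353), np.float64(292.0594187998253), np.float64(102.64245496507895)] 10.049892241271415 [ 0.35546642 -0.08825057 -1.3445668 ]
```

View pics/c6.png

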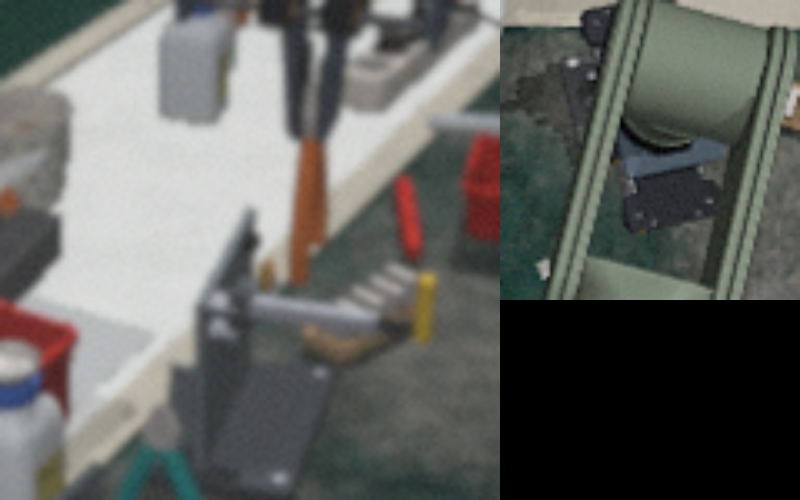

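Emit:
{"op": "step_arm", "data": {
  "plan": [0, 0, 1.5, 0, 0, 0, 0, 0, 1.5, 0, 0, 0, 0, 0, 0.5, 0, 0, 0]
}}

```text
time_s: 13.32
ee_pos: [575.6, -136.1, 256.5]
ee_rot: [-179.8, -0.1, 102.8]
force: [-0.2, -0.1, -1.3]
gripper_width: 9.7
gripper_force: 25.0
```

Emit:
{"op": "step_arm", "data": {
  "plan": [0, 0, 1.2, 0, 0, 0, 0, 0, 1.2, 0, 0, 0]
}}

```text
time_s: 13.48
ee_pos: [577.0, -136.8, 234.8]
ee_rot: [179.9, 0.0, 102.8]
force: [0.9, 0.2, -1.6]
gripper_width: 10.1
gripper_force: 25.0
```

Emit:
{"op": "step_arm", "data": {
  "plan": [0, 0, 1.5, 0, 0, 0, 0, 0, 1.5, 0, 0, 0, 0, 0, 1, 0, 0, 0, 0, 0, 0.6, 0, 0, 0, 0, 0, 0, 0, 0, 0]
}}

```text
time_s: 13.9
ee_pos: [576.2, -137.2, 187.4]
ee_rot: [-179.9, -0.1, 102.7]
force: [-0.2, -0.1, -1.5]
gripper_width: 10.1
gripper_force: 25.0
```

Emit:
{"op": "step_arm", "data": {
  "plan": [0, 0, 0, 0, 0, 0]
}}

```text
time_s: 13.98
ee_pos: [577.0, -137.6, 188.9]
ee_rot: [180.0, 0.0, 102.7]
force: [0.7, -0.6, -0.9]
gripper_width: 9.5
gripper_force: 25.0
```

Emit:
{"op": "step_arm", "data": {
  "plan": [0, 0, 0.6, 0, 0, 0, 0, 0, 0.4, 0, 0, 0, 0, 0, 0, 0, 0, 0]
}}

```text
time_s: 14.23
ee_pos: [576.3, -137.8, 177.9]
ee_rot: [-179.9, -0.0, 102.7]
force: [-0.0, 0.5, -2.4]
gripper_width: 10.1
gripper_force: 25.0
```

Emit:
{"op": "step_arm", "data": {
  "plan": [0, 0, 0.2, 0, 0, 0, 0, 0, 0, 0, 0, 0]
}}

```text
time_s: 14.4
ee_pos: [576.6, -137.9, 176.3]
ee_rot: [-180.0, -0.0, 102.7]
force: [0.3, 0.3, -0.1]
gripper_width: 9.9
gripper_force: 25.0
```

Emit:
{"op": "step_arm", "data": {
  "plan": [0, 0, 0.1, 0, 0, 0, 0, 0, 0, 0, 0, 0]
}}

```text
time_s: 14.57
ee_pos: [576.7, -137.9, 175.5]
ee_rot: [180.0, 0.0, 102.7]
force: [-0.2, 0.4, -0.8]
gripper_width: 9.8
gripper_force: 25.0
```

Emit:
{"op": "step_arm", "data": {
  "plan": [0, 0, 0.1, 0, 0, 0, 0, 0, 0, 0, 0, 0]
}}

```text
time_s: 14.73
ee_pos: [576.7, -137.9, 174.4]
ee_rot: [-180.0, 0.0, 102.7]
force: [-0.9, -0.1, -1.1]
gripper_width: 9.8
gripper_force: 25.0
```

Emit:
{"op": "step_arm", "data": {
  "plan": [0, 0, 0.06, 0, 0, 0, 0, 0, 0, 0, 0, 0]
}}

```text
time_s: 14.9
ee_pos: [576.8, -137.9, 173.9]
ee_rot: [180.0, 0.0, 102.7]
force: [0.6, -0.6, -1.1]
gripper_width: 10.1
gripper_force: 25.0
```

Emit:
{"op": "step_arm", "data": {
  "plan": [0, 0, 0.05, 0, 0, 0, 0, 0, 0, 0, 0, 0]
}}

```text
time_s: 15.07
ee_pos: [576.8, -137.9, 173.8]
ee_rot: [180.0, 0.0, 102.7]
force: [-0.6, 0.8, 2.4]
gripper_width: 9.9
gripper_force: 25.0
```

Emit:
{"op": "step_arm", "data": {
  "plan": [0, 0, 0, 0, 0, 0, 0, 0, 0, 0, 0, 0],
  "hand": 1.8,
  "newtons": 5
}}

```text
time_s: 15.23
ee_pos: [576.8, -137.9, 173.4]
ee_rot: [180.0, 0.0, 102.7]
force: [-0.8, -0.5, -0.1]
gripper_width: 17.3
gripper_force: 0.0
```

Emit:
{"op": "step_arm", "data": {
  "plan": [0, 0, 0, 0, 0, 0, 0, 0, 0, 0, 0, 0],
  "hand": 4
}}

```text
time_s: 15.4
ee_pos: [576.7, -137.9, 173.3]
ee_rot: [-180.0, 0.0, 102.7]
force: [0.7, -0.7, -0.0]
gripper_width: 29.0
gripper_force: 0.0
```

Emit:
{"op": "step_arm", "data": {
  "plan": [0, 0, -1, 0, 0, 0, 0, 0, -2, 0, 0, 0, 0, 0, -3, 0, 0, 0]
}}

```text
time_s: 15.65
ee_pos: [575.3, -137.5, 232.1]
ee_rot: [-179.7, -0.1, 102.7]
force: [-0.1, -0.0, -1.2]
gripper_width: 39.8
gripper_force: 0.0
```

```bash
python3 - <<'E'
from h import *
c=cur();print(c,sensors.state()["gripper_width"],sensors.state()["force"])
p=viewer.grab_frame("scene")
cv2.imwrite('pics/c7.png',cv2.resize(p["img"][110:210,210:330],(720,600),interpolation=cv2.INTER_CUBIC)[:,:,::-1])
rows([c[0],c[1],c[2],102.7],[[555,-40,250,60,6],[460,210,250,0.3,8]])
E
```

```text
[np.float64(575.3133602682975), np.float64(-137.54671103350603), np.float64(232.14376818404577), np.float64(102.70895751769508)] 39.762347710685965 [-0.1462488  -0.04274154 -1.16103449]
1.66, 0.027, -0.298, 0, 0, 0.124, 1.651, -0.178, -0.298, 0, 0, 0.124, 1.616, -0.381, -0.297, 0, 0, 0.124, 1.557, -0.578, -0.298, 0, 0, 0.124, 1.473, -0.767, -0.297, 0, 0, 0.125
1.367, -0.944, -0.298, 0, 0, 0.124
-> [555. -40. 250.  60.]
2.113, -2.59, 0, 0, 0, 0.13, 1.76, -2.843, 0, 0, 0, 0.13, 1.376, -3.047, 0, 0, 0, 0.13, 0.97, -3.199, 0, 0, 0, 0.13, 0.547, -3.298, 0, 0, 0, 0.131
0.111, -3.341, 0, 0, 0, 0.13, -0.323, -3.327, 0, 0, 0, 0.131, -0.755, -3.257, 0, 0, 0, 0.13
-> [4.6e+02 2.1e+02 2.5e+02 3.0e-01]
```

View pics/c7.png

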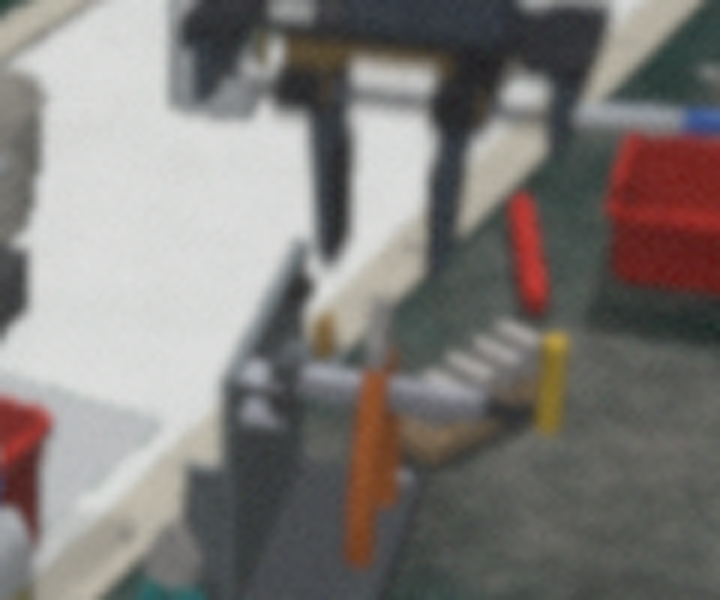

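The cutters now hang on arm b, with their head at crop (380,330) and a handle at (365,480). Next I go to tab a.

Emit:
{"op": "step_arm", "data": {
  "plan": [1.66, 0.03, -0.3, 0, 0, 0.124, 1.65, -0.18, -0.3, 0, 0, 0.124, 1.62, -0.38, -0.3, 0, 0, 0.124, 1.56, -0.58, -0.3, 0, 0, 0.124, 1.47, -0.77, -0.3, 0, 0, 0.125]
}}

```text
time_s: 16.12
ee_pos: [559.8, -55.9, 249.4]
ee_rot: [179.9, -0.0, 66.8]
force: [-0.1, -0.0, 0.7]
gripper_width: 40.2
gripper_force: 0.0
```

Emit:
{"op": "step_arm", "data": {
  "plan": [1.37, -0.94, -0.3, 0, 0, 0.124, 2.11, -2.59, 0, 0, 0, 0.125, 1.76, -2.84, 0, 0, 0, 0.125, 1.38, -3.05, 0, 0, 0, 0.125, 0.97, -3.2, 0, 0, 0, 0.125]
}}

```text
time_s: 16.53
ee_pos: [507.8, 84.7, 252.2]
ee_rot: [180.0, -0.1, 31.2]
force: [-0.3, 0.2, -0.2]
gripper_width: 40.1
gripper_force: 0.0
```

Emit:
{"op": "step_arm", "data": {
  "plan": [0.55, -3.3, 0, 0, 0, 0.125, 0.11, -3.34, 0, 0, 0, 0.125, -0.32, -3.33, 0, 0, 0, 0.125, -0.75, -3.26, 0, 0, 0, 0.125, 0, 0, 0, 0, 0, 0]
}}

```text
time_s: 16.95
ee_pos: [456.3, 206.2, 252.2]
ee_rot: [-179.8, -0.0, 4.1]
force: [-0.1, -0.7, -0.2]
gripper_width: 40.2
gripper_force: 0.0
```

```bash
python3 - <<'E'
from h import *
c=cur();print(c)
rows(c,[[460,211.5,228,0.3,2],[460,211.5,173,0.3,3]])
p=viewer.grab_frame("top");print([ (c,q[4],np.round(atz(p,c,175))) for c,q in yellow(p)])
E
```

```text
[np.float64(456.291669627012), np.float64(206.1529978822501), np.float64(252.2335025958508), np.float64(4.06070117886432)]
0.204, -0.254, 1.212, 0, 0, 0.033, 0.195, -0.26, 1.211, 0, 0, 0.033
-> [4.600e+02 2.115e+02 2.280e+02 3.000e-01]
0, 0, 1.833, 0, 0, -0, 0, 0, 1.834, 0, 0, -0, 0, 0, 1.833, 0, 0, -0
-> [4.600e+02 2.115e+02 1.730e+02 3.000e-01]
[(array([347.8,  86.2]), np.int32(44), array([ 873., -296.,  175.])), (array([208.7, 180.8]), np.int32(9), array([575., 130., 175.])), (array([302.8, 207.2]), np.int32(20), array([ 497., -157.,  175.]))]
```

Emit:
{"op": "step_arm", "data": {
  "plan": [0.2, -0.25, 1.2, 0, 0, 0.033, 0.2, -0.26, 1.2, 0, 0, 0.033, 0, 0, 1.5, 0, 0, 0, 0, 0, 1.5, 0, 0, 0, 0, 0, 0, 0, 0, 0]
}}

```text
time_s: 17.42
ee_pos: [460.9, 205.7, 195.1]
ee_rot: [179.9, 0.3, 0.3]
force: [0.0, 0.1, -0.1]
gripper_width: 40.1
gripper_force: 0.0
```

Emit:
{"op": "step_arm", "data": {
  "plan": [0, 0, 1.5, 0, 0, 0, 0, 0, 1, 0, 0, 0, 0, 0, 0, 0, 0, 0]
}}

```text
time_s: 17.67
ee_pos: [461.2, 206.3, 171.1]
ee_rot: [179.9, 0.2, 0.2]
force: [0.4, 0.6, 1.4]
gripper_width: 40.1
gripper_force: 0.0
```

Emit:
{"op": "step_arm", "data": {
  "plan": [0, 0, 0, 0, 0, 0, 0, 0, 0, 0, 0, 0, 0, 0, 0, 0, 0, 0, 0, 0, 0, 0, 0, 0, 0, 0, 0, 0, 0, 0],
  "hand": 0.6,
  "newtons": 5
}}

```text
time_s: 18.08
ee_pos: [462.4, 207.6, 173.1]
ee_rot: [-180.0, -0.1, 0.3]
force: [-0.3, 0.6, 1.6]
gripper_width: 12.0
gripper_force: 5.0
```

Emit:
{"op": "step_arm", "data": {
  "plan": [0, 0, 0, 0, 0, 0]
}}

```text
time_s: 18.17
ee_pos: [462.3, 207.5, 173.0]
ee_rot: [-180.0, -0.1, 0.3]
force: [0.1, 0.9, 2.2]
gripper_width: 11.7
gripper_force: 5.0
```

```bash
python3 - <<'E'
from h import *
ths=[85.7]+[85.7-4.5*i for i in range(1,15)]+[20,17.5,15,13,11,9.5,8,7,6,5]+[4,3,2,1,0]
arc([462.3,207.5,173,0.3],[584,213],121.8,0,ths,173,0.4)
E
```

```text
67.7 | 0.029, 0.448, -0, 0, 0, -0.077, 0.037, 0.956, -0, 0, 0, -0.078, 0.038, 0.955, -0, 0, 0, -0.079, 0.037, 0.956, -0, 0, 0, -0.078, 0.038, 0.956, -0, 0, 0, -0.079
45.2 | 0.038, 0.955, -0, 0, 0, -0.078, 0.038, 0.956, -0, 0, 0, -0.079, 0.037, 0.955, -0, 0, 0, -0.079, 0.037, 0.956, -0, 0, 0, -0.078, 0.038, 0.956, -0, 0, 0, -0.079
22.7 | 0.037, 0.955, -0, 0, 0, -0.078, 0.038, 0.956, -0, 0, 0, -0.079, 0.037, 0.956, -0, 0, 0, -0.078, 0.038, 0.955, -0, 0, 0, -0.079, 0.037, 0.956, -0, 0, 0, -0.078
11 | 0.014, 0.574, -0, 0, 0, -0.047, 0.012, 0.531, -0, 0, 0, -0.044, 0.012, 0.531, -0, 0, 0, -0.044, 0.007, 0.425, -0, 0, 0, -0.035, 0.007, 0.426, -0, 0, 0, -0.035
5 | 0.004, 0.318, -0, 0, 0, -0.026, 0.004, 0.319, -0, 0, 0, -0.026, 0.002, 0.213, -0, 0, 0, -0.017, 0.002, 0.212, -0, 0, 0, -0.018, 0.002, 0.213, -0, 0, 0, -0.017
0 | 0.002, 0.212, -0, 0, 0, -0.018, 0.002, 0.213, -0, 0, 0, -0.017, 0.001, 0.213, -0, 0, 0, -0.018, 0.002, 0.212, -0, 0, 0, -0.017, 0.002, 0.213, -0, 0, 0, -0.018
```

Emit:
{"op": "step_arm", "data": {
  "plan": [0.03, 0.45, 0, 0, 0, -0.077, 0.037, 0.956, 0, 0, 0, -0.078, 0.037, 0.956, 0, 0, 0, -0.079, 0.037, 0.956, 0, 0, 0, -0.078, 0.037, 0.956, 0, 0, 0, -0.079],
  "newtons": 8
}}

```text
time_s: 18.58
ee_pos: [472.4, 166.3, 173.1]
ee_rot: [-180.0, -0.2, 22.9]
force: [2.0, 3.4, 0.1]
gripper_width: 11.5
gripper_force: 8.0
```

Emit:
{"op": "step_arm", "data": {
  "plan": [0.037, 0.956, 0, 0, 0, -0.078, 0.037, 0.956, 0, 0, 0, -0.079, 0.037, 0.956, 0, 0, 0, -0.078, 0.037, 0.956, 0, 0, 0, -0.079, 0.037, 0.956, 0, 0, 0, -0.078]
}}

```text
time_s: 19.0
ee_pos: [499.6, 127.7, 173.1]
ee_rot: [180.0, -0.3, 45.3]
force: [3.7, 7.0, -1.4]
gripper_width: 11.5
gripper_force: 8.0
```

Emit:
{"op": "step_arm", "data": {
  "plan": [0.037, 0.956, 0, 0, 0, -0.078, 0.037, 0.956, 0, 0, 0, -0.079, 0.037, 0.956, 0, 0, 0, -0.078, 0.037, 0.956, 0, 0, 0, -0.079, 0.037, 0.956, 0, 0, 0, -0.078]
}}

```text
time_s: 19.42
ee_pos: [539.0, 102.8, 173.0]
ee_rot: [180.0, -0.4, 67.7]
force: [2.8, 10.6, -0.4]
gripper_width: 11.6
gripper_force: 8.0
```

Emit:
{"op": "step_arm", "data": {
  "plan": [0.014, 0.57, 0, 0, 0, -0.047, 0.01, 0.53, 0, 0, 0, -0.044, 0.01, 0.53, 0, 0, 0, -0.044, 0.01, 0.43, 0, 0, 0, -0.035, 0, 0, 0, 0, 0, 0]
}}

```text
time_s: 19.83
ee_pos: [558.8, 97.0, 173.0]
ee_rot: [179.9, -0.4, 77.3]
force: [2.5, 9.6, 0.4]
gripper_width: 11.7
gripper_force: 8.0
```

```bash
python3 - <<'E'
from h import *
s=sensors.state();print(cur(),s["force"],s["torque"])
for n in("top","scene"):
    p=viewer.grab_frame(n);print([ (c,q[4],np.round(atz(p,c,175))) for c,q in yellow(p)])
E
```

```text
[np.float64(558.8254603060577), np.float64(97.0173154557254), np.float64(172.97462623470673), np.float64(77.31919607548275)] [2.48854158 9.61935862 0.40682042] [ 1.75946043 -0.45065898 -0.0054439 ]
[(array([347.8,  86.2]), np.int32(44), array([ 873., -296.,  175.])), (array([302.8, 207.2]), np.int32(19), array([ 497., -157.,  175.]))]
[(array([301.3, 173.6]), np.int32(65), array([ 487., -129.,  175.])), (array([239.2, 220.1]), np.int32(15), array([531., 135., 175.]))]
```

Emit:
{"op": "step_arm", "data": {
  "plan": [0, 0, 0, 0, 0, 0, 0, 0, 0, 0, 0, 0],
  "hand": 2.2
}}

```text
time_s: 20.1
ee_pos: [556.7, 93.6, 172.3]
ee_rot: [-180.0, 0.1, 77.4]
force: [0.1, -1.1, -0.2]
gripper_width: 20.9
gripper_force: 0.0
```

Emit:
{"op": "step_arm", "data": {
  "plan": [-0.3, 0, 0, 0, 0, 0, 0, 0, 0, 0, 0, 0, 0, 0, 0, 0, 0, 0],
  "hand": 0.6
}}

```text
time_s: 20.35
ee_pos: [556.0, 89.9, 172.2]
ee_rot: [-180.0, 0.1, 77.3]
force: [0.5, -2.6, -0.2]
gripper_width: 11.8
gripper_force: 8.0
```

```bash
python3 - <<'E'
from h import *
s=sensors.state();print(cur(),s["force"],s["gripper_width"])
E
```

```text
[np.float64(555.9796773886969), np.float64(89.9065738808946), np.float64(172.22969450507554), np.float64(77.29871716093376)] [ 0.50261434 -2.55308972 -0.24218184] 11.819949788141678
```

Emit:
{"op": "step_arm", "data": {
  "plan": [0, 0, 0, 0, 0, 0, 0, 0, 0, 0, 0, 0, 0.7, 0, 0, 0, 0, 0, 0, 0, 0, 0, 0, 0],
  "hand": 2.2
}}

```text
time_s: 20.68
ee_pos: [558.1, 98.6, 172.4]
ee_rot: [180.0, -0.1, 77.3]
force: [-0.3, 0.6, -0.0]
gripper_width: 21.9
gripper_force: 0.0
```

Emit:
{"op": "step_arm", "data": {
  "plan": [0, 0, 0, 0, 0, 0, 0, 0, 0, 0, 0, 0, 0, 0, 0, 0, 0, 0],
  "hand": 0.6
}}

```text
time_s: 20.93
ee_pos: [557.8, 97.8, 172.3]
ee_rot: [180.0, -0.0, 77.3]
force: [1.1, 0.7, 0.2]
gripper_width: 11.9
gripper_force: 8.0
```

```bash
python3 - <<'E'
from h import *
s=sensors.state();print(cur(),s["force"],s["gripper_width"])
p=viewer.grab_frame("scene");print([ (c,q[4],np.round(atz(p,c,175))) for c,q in yellow(p)])
cv2.imwrite('pics/c8.png',cv2.resize(p["img"][180:280,180:300],(720,600),interpolation=cv2.INTER_CUBIC)[:,:,::-1])
E
```

```text
[np.float64(557.7761981131483), np.float64(97.81456647880204), np.float64(172.30826971395018), np.float64(77.32281747489375)] [1.10125119 0.69153608 0.21804945] 11.909677106475963
[(array([301.3, 173.7]), np.int32(64), array([ 487., -128.,  175.])), (array([239.6, 220.6]), np.int32(15), array([530., 136., 175.]))]
```

View pics/c8.png

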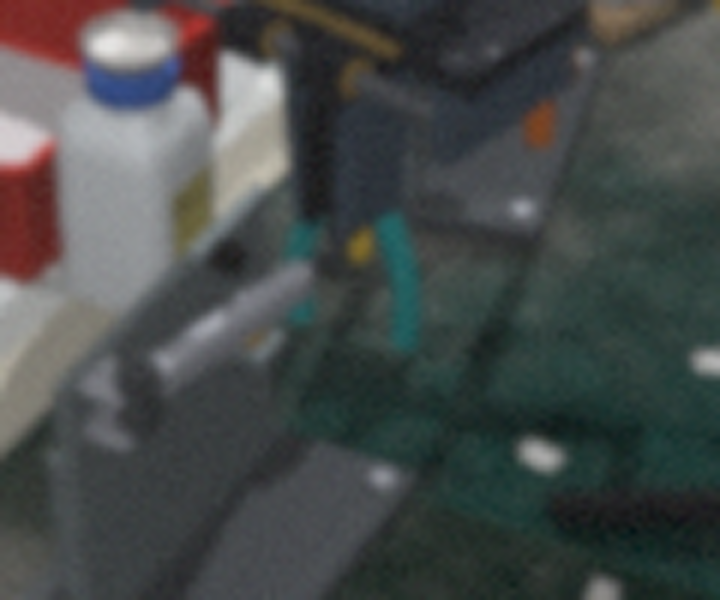

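```bash
python3 - <<'E'
from h import *
arc([557.8,97.8,173,77.3],[585,219],124.2,0,[11,9.2,7.5,6,4.5,3.5,2.5,1.5,.5,-.5],173,0.4)
E
```

```text
4.5 | 0.01, 0.444, -0, 0, 0, -0.037, 0.006, 0.39, -0, 0, 0, -0.031, 0.005, 0.369, -0, 0, 0, -0.03, 0.004, 0.325, -0, 0, 0, -0.026, 0.005, 0.325, -0, 0, 0, -0.026
-0.5 | 0.002, 0.217, -0, 0, 0, -0.018, 0.001, 0.216, -0, 0, 0, -0.017, 0.002, 0.217, -0, 0, 0, -0.017, 0.002, 0.217, -0, 0, 0, -0.018, 0.002, 0.217, -0, 0, 0, -0.017
```

Emit:
{"op": "step_arm", "data": {
  "plan": [0.01, 0.44, 0, 0, 0, -0.037, 0.01, 0.39, 0, 0, 0, -0.031, 0, 0.37, 0, 0, 0, -0.03, 0, 0.32, 0, 0, 0, -0.026]
}}

```text
time_s: 21.32
ee_pos: [572.5, 95.7, 172.3]
ee_rot: [-179.9, -0.1, 84.5]
force: [-0.7, 1.9, 1.1]
gripper_width: 11.7
gripper_force: 8.0
```

Emit:
{"op": "step_arm", "data": {
  "plan": [0, 0.32, 0, 0, 0, -0.026, 0, 0.2, 0, 0, 0, -0.017]
}}

```text
time_s: 21.48
ee_pos: [577.8, 95.3, 172.3]
ee_rot: [-180.0, -0.1, 86.9]
force: [-0.9, 3.6, 1.3]
gripper_width: 11.6
gripper_force: 8.0
```

Emit:
{"op": "step_arm", "data": {
  "plan": [0, 0.2, 0, 0, 0, -0.017, 0, 0, 0, 0, 0, 0]
}}

```text
time_s: 21.65
ee_pos: [579.4, 95.2, 172.2]
ee_rot: [-179.9, -0.1, 87.9]
force: [-2.1, 4.4, 0.8]
gripper_width: 11.7
gripper_force: 8.0
```

Emit:
{"op": "step_arm", "data": {
  "plan": [0, 0.15, 0, 0, 0, -0.01, 0, 0.15, 0, 0, 0, 0],
  "newtons": 25
}}

```text
time_s: 21.82
ee_pos: [580.9, 95.2, 172.0]
ee_rot: [-179.7, -0.1, 88.4]
force: [-6.4, 4.4, 1.6]
gripper_width: 11.1
gripper_force: 25.0
```

Emit:
{"op": "step_arm", "data": {
  "plan": [0, 0.15, 0, 0, 0, -0.01, 0, 0.1, 0, 0, 0, 0]
}}

```text
time_s: 21.98
ee_pos: [582.4, 95.2, 171.7]
ee_rot: [-179.6, -0.1, 89.0]
force: [-7.9, 4.5, 2.9]
gripper_width: 11.2
gripper_force: 25.0
```

Emit:
{"op": "step_arm", "data": {
  "plan": [0, 0.1, 0, 0, 0, 0, 0, 0.1, 0, 0, 0, 0]
}}

```text
time_s: 22.15
ee_pos: [584.9, 95.1, 171.8]
ee_rot: [-179.7, -0.1, 89.0]
force: [-7.7, 4.3, 0.3]
gripper_width: 11.5
gripper_force: 25.0
```

Emit:
{"op": "step_arm", "data": {
  "plan": [0, 0, 0, 0, 0, 0]
}}

```text
time_s: 22.23
ee_pos: [584.9, 95.2, 171.8]
ee_rot: [-179.7, -0.1, 89.0]
force: [-5.6, 4.5, 0.5]
gripper_width: 11.1
gripper_force: 25.0
```

Emit:
{"op": "step_arm", "data": {
  "plan": [0, 0.1, 0, 0, 0, 0]
}}

```text
time_s: 22.32
ee_pos: [585.4, 95.1, 171.8]
ee_rot: [-179.6, -0.0, 89.0]
force: [-7.0, 4.6, 1.4]
gripper_width: 11.1
gripper_force: 25.0
```

Emit:
{"op": "step_arm", "data": {
  "plan": [0, 0.1, 0, 0, 0, 0]
}}

```text
time_s: 22.4
ee_pos: [586.0, 95.0, 171.7]
ee_rot: [-179.5, -0.0, 89.0]
force: [-8.5, 4.5, 2.5]
gripper_width: 11.0
gripper_force: 25.0
```

Emit:
{"op": "step_arm", "data": {
  "plan": [0, 0.1, 0, 0, 0, 0]
}}

```text
time_s: 22.48
ee_pos: [586.5, 95.0, 171.7]
ee_rot: [-179.5, -0.0, 89.0]
force: [-9.5, 2.6, 2.6]
gripper_width: 11.4
gripper_force: 25.0
```

Emit:
{"op": "step_arm", "data": {
  "plan": [0, 0.1, 0, 0, 0, 0]
}}

```text
time_s: 22.57
ee_pos: [587.1, 95.0, 171.7]
ee_rot: [-179.4, -0.0, 89.0]
force: [-10.9, 4.7, 4.4]
gripper_width: 11.2
gripper_force: 25.0
```

Emit:
{"op": "step_arm", "data": {
  "plan": [0, 0, 0, 0, 0, 0]
}}

```text
time_s: 22.65
ee_pos: [587.3, 94.9, 171.7]
ee_rot: [-179.4, -0.0, 89.0]
force: [-9.6, 4.8, 3.3]
gripper_width: 11.0
gripper_force: 25.0
```

Emit:
{"op": "step_arm", "data": {
  "plan": [0, -0.2, 0, 0, 0, 0, 0, -0.2, 0, 0, 0, 0, 0, -0.2, 0, 0, 0, 0]
}}

```text
time_s: 22.9
ee_pos: [584.7, 94.8, 172.0]
ee_rot: [-179.9, -0.0, 89.0]
force: [0.5, 4.2, -1.8]
gripper_width: 11.1
gripper_force: 25.0
```

Emit:
{"op": "step_arm", "data": {
  "plan": [0, -0.2, 0, 0, 0, 0, 0, -0.2, 0, 0, 0, 0, 0, 0, 0, 0, 0, 0]
}}

```text
time_s: 23.15
ee_pos: [582.9, 94.7, 172.1]
ee_rot: [179.8, -0.0, 89.0]
force: [4.2, 4.5, -5.2]
gripper_width: 11.6
gripper_force: 25.0
```

Emit:
{"op": "step_arm", "data": {
  "plan": [0, -0.2, 0, 0, 0, 0, 0, 0, 0, 0, 0, 0]
}}

```text
time_s: 23.32
ee_pos: [581.9, 94.6, 172.3]
ee_rot: [179.7, -0.0, 89.0]
force: [6.5, 2.6, -6.9]
gripper_width: 11.0
gripper_force: 25.0
```

It takes the 6.5 N pull, so the catch holds. I'll relax the tab and release.

Emit:
{"op": "step_arm", "data": {
  "plan": [0, 0.3, 0, 0, 0, 0, 0, 0.15, 0, 0, 0, 0, 0, 0, 0, 0, 0, 0]
}}

```text
time_s: 23.57
ee_pos: [583.9, 94.6, 172.1]
ee_rot: [-180.0, -0.0, 89.0]
force: [-0.2, 4.4, -2.6]
gripper_width: 11.1
gripper_force: 25.0
```

Emit:
{"op": "step_arm", "data": {
  "plan": [0, 0, 0, 0, 0, 0, 0, 0, 0, 0, 0, 0, 0, 0, 0, 0, 0, 0],
  "hand": 3
}}

```text
time_s: 23.82
ee_pos: [584.2, 93.6, 172.9]
ee_rot: [179.9, 0.1, 89.0]
force: [0.6, 0.5, -1.3]
gripper_width: 27.7
gripper_force: 0.0
```

Emit:
{"op": "step_arm", "data": {
  "plan": [0, 0, -1.5, 0, 0, 0, 0, 0, -3, 0, 0, 0, 0, 0, -4, 0, 0, 0, 0, -4, -1, 0, 0, 0, 0, -4, 0, 0, 0, 0]
}}

```text
time_s: 24.23
ee_pos: [506.6, 95.6, 271.3]
ee_rot: [179.5, -0.0, 89.0]
force: [-0.6, -0.8, -0.3]
gripper_width: 29.8
gripper_force: 0.0
```

Emit:
{"op": "step_arm", "data": {
  "plan": [0, -4, 0, 0, 0, 0, 0, -4, 0, 0, 0, 0, 0, -4, 0, 0, 0, 0, 0, 0, 0, 0, 0, 0, 0, 0, 0, 0, 0, 0]
}}

```text
time_s: 24.65
ee_pos: [382.7, 97.4, 268.3]
ee_rot: [179.8, 0.0, 89.0]
force: [0.9, 1.2, -0.6]
gripper_width: 29.8
gripper_force: 0.0
```

```bash
python3 - <<'E'
from h import *
s=sensors.state();print(cur(),s["force"],s["time_s"])
q=viewer.grab_frame("scene");p=viewer.grab_frame("top");print([ (c,v[4],np.round(atz(p,c,175))) for c,v in yellow(p)])
print([(c,v[4]) for c,v in yellow(q)])
a=cv2.resize(q["img"][130:290,170:330],(560,560),interpolation=cv2.INTER_CUBIC)
b=cv2.resize(p["img"][145:245,170:340],(0,0),fx=1.4,fy=1.4); b=cv2.copyMakeBorder(b,0,560-b.shape[0],0,0,cv2.BORDER_CONSTANT)
cv2.imwrite('pics/f.png',np.hstack([a,b])[:,:,::-1]); print(a.shape,b.shape)
E
```

```text
[np.float64(382.68830273155083), np.float64(97.42310453521715), np.float64(268.2511509414419), np.float64(89.04924773454249)] [ 0.88669159  1.17926848 -0.58612697] 24.65
[(array([347.8,  86.2]), np.int32(44), array([ 873., -296.,  175.])), (array([222.3, 178.8]), np.int32(19), array([581.,  89., 175.])), (array([483.4, 193.3]), np.int32(9), array([ 544., -706.,  175.])), (array([302.8, 207.2]), np.int32(19), array([ 497., -157.,  175.]))]
[(array([300.6, 160.5]), np.int32(32)), (array([313.3, 163.7]), np.int32(7)), (array([229.8, 209.6]), np.int32(65))]
(560, 560, 3) (560, 238, 3)
```

View pics/f.png

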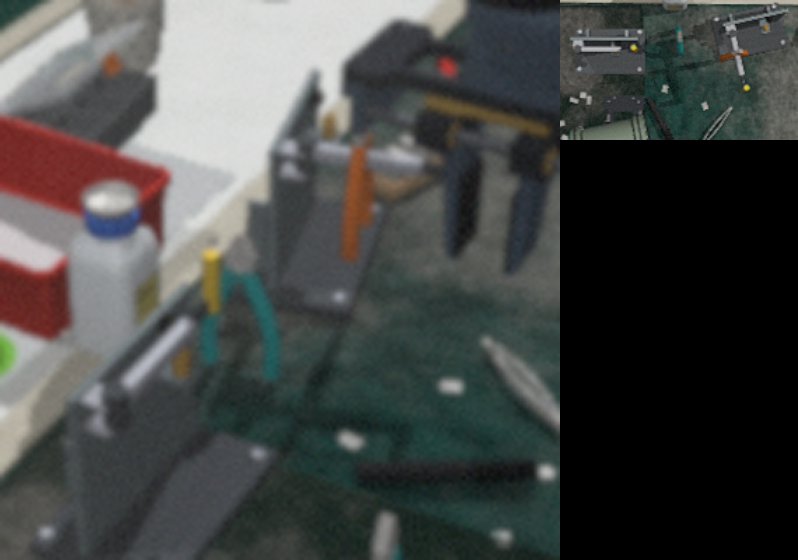

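Hook a is folded flat, with its tab at crop (210,280). The cutters hang on swung-out hook b at (357,200), and the gripper is clear of everything.

```bash
python3 -c "
from workcell import env
print(env.job_done())"
```

```text
the job is handed in; nothing more can be done
None
```

The job is handed in at about 25 s of robot time: hook b is swung fully out with the orange cutters hanging on it, and hook a is folded flat with its catch clicked (it held against a 6.5 N test pull). The verdict was not shown.

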